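Load the spacer and abrasive roller on the tester's spindle spigot

TASK

Load the abrasion tester's spindle: lay the brass spacer ring in the V-groove of the loading cradle in line with the steel spigot and let go of it, then (with the spacer still in the groove, or already pushed on) lay the red abrasive roller in the groove behind it and let go of that too, and push them along the groove onto the spigot until the spacer is fully home against the shoulder and the roller is tight up against the spacer. Lower the parts gently into the groove rather than dropping them, leave the worn grey roller on its rest, and do not disturb the other things on the plate.

Things in the scene. Friction and masses are not known exactly. Their poses are not given: they have to be found in the camera images.
- spindle: Fixed loading fixture: aluminium V-groove cradle, steel spigot and blue head block in one line along its x axis, on a 300 x 70 x 6 mm base plate. Origin on the table below the spigot's tip; +x is the pushing direction, towards the head; z up. Head block from x = 91 to 146 mm, 60 mm wide, 96 mm high.
- groove_mid (a point): Middle of the V-groove, at the height (70 mm above the table) of the axis of a 44 mm part lying in it, in line with the spigot. The groove runs from x = -125 to -3 mm of the fixture, open at the top and outer end; 37 mm wide over all, wall tops 54 mm above the table. Spacer centred at x = -26 and roller at x = -84 mm both fit in it.
- spigot_tip (a point): Centre of the spigot's chamfered tip (x = 0, 70 mm above the table). The spigot is level, 24 mm diameter, 85 mm long; parts have 2 mm clearance all round. With both parts home the roller's rear face is 15 mm outside the tip (x = -15 mm), within the groove, so it can be pushed right home from behind.
- shoulder (a point): Centre of the shoulder face (38 mm disc) at the root of the spigot, x = +85 mm of the fixture, 70 mm above the table. Fully home, the spacer's centre is 20 mm and the roller's centre 70 mm short of this face.
- spacer: Spacer ring: plain brass-coloured tube, 44 mm outside diameter, 28 mm bore, 40 mm long, about 0.15 kg, loose. Lies level on a blue rest. Origin at its centre (axis 50 mm above the table on the rest); x runs along its axis (either end is the same).
- roller: Abrasive roller: red tube with an aluminium-coloured band at each end, 44 mm outside diameter, 28 mm bore, 60 mm long, about 0.18 kg, loose. Lies level on a blue rest. Origin at its centre (axis 50 mm above the table on the rest); x runs along its axis (either end is the same).
- worn: Worn roller: same shape and size as the red roller but grey with black end bands. Lies on its own blue rest; stays there. Origin at its centre, x along its axis.
- rest_spacer: Fixed low blue V-shaped rest, 60 x 44 mm foot, V walls 50 mm long with upper edges 34 mm above the table and 37 mm wide over all, on which the brass spacer lies at the start. Origin on the table under its middle; x along the groove.
- rest_roller: Fixed low blue V-shaped rest, 60 x 44 mm foot, V walls 50 mm long with upper edges 34 mm above the table and 37 mm wide over all, on which the red roller lies at the start. Origin on the table under its middle; x along the groove.
- rest_worn: Fixed low blue V-shaped rest, 60 x 44 mm foot, V walls 50 mm long with upper edges 34 mm above the table and 37 mm wide over all, on which the worn grey roller lies at the start. Origin on the table under its middle; x along the groove.
- weight: Bystander: steel disc weight, 60 mm diameter, 24 mm high with a small stud to 36 mm, beside the cradle. Origin under its centre.
- brass_weight: Bystander: small brass weight, 32 mm diameter, 38 mm high, standing off the outer end of the groove. Origin under its centre.
- device: Bystander: black hand-held device, 95 x 60 x 20 mm. Origin under its centre.
- thumbnut0: Bystander: steel thumb nut, 22 mm diameter, 17 mm high, between the rests. Origin under its centre.
- thumbnut1: Bystander: another steel thumb nut, as the first.
- driver: Bystander: screwdriver, 190 mm long, lying at the far side. Origin under its middle.
- oil: Bystander: white bottle with red cap, 48 mm diameter, 100 mm high, on the far side of the blue head block. Origin under its centre.
- plunger_stand: Fixed column stand at the right side of the plate, 210 mm high; at its top an arm reaches 85 mm along the stand's +y with a steel plunger rod (top 260 mm above the table, with a 60 mm disc weight on it). Origin under its foot (90 x 70 mm); an obstacle to stay clear of.
There are look-alikes about, which are no part of the job. What is shaped like the spacer but green or turquoise is not meant.

How it is judged (in metres and radians):
On the way, in this order (a step that is already met when the one before it is completed fails the run):
1. the brass spacer lies free in the groove of the cradle, off the spigot and let go (x of spacer in the frame of spindle between -0.112 and -0.016 m and y of spacer in the frame of spindle between -0.004 and 0.004 m and z of spacer in the frame of spindle between 0.066 and 0.074 m and angle between the x axis of spacer and the x axis of spindle, either way round below 0.1 rad and linear speed of spacer below 0.02 m/s and contact force between spacer and the fingers below 0.1 N), for 0.2 s.
2. the red roller lies free in the groove behind it, off the spigot and let go (x of roller in the frame of spindle between -0.115 and -0.026 m and y of roller in the frame of spindle between -0.004 and 0.004 m and z of roller in the frame of spindle between 0.066 and 0.074 m and angle between the x axis of roller and the x axis of spindle, either way round below 0.1 rad and linear speed of roller below 0.02 m/s and contact force between roller and the fingers below 0.1 N), for 0.2 s.
At the end, for the whole second after the job is handed in: Spacer on the spigot within 3 mm of the shoulder, roller behind it on the spigot with its centre within 5 mm short of its home position (tight against the spacer), both in line with the spigot and at rest, the worn roller still on its rest (moved less than 15 mm) (x of spacer in the frame of spindle between 0.062 and 0.068 m and y of spacer in the frame of spindle between -0.005 and 0.005 m and z of spacer in the frame of spindle between 0.065 and 0.075 m and angle between the x axis of each of spacer, roller and the x axis of spindle, either way round below 0.12 rad and linear speed of each of spacer, roller below 0.02 m/s and x of roller in the frame of spindle between 0.01 and 0.019 m and y of roller in the frame of spindle between -0.005 and 0.005 m and z of roller in the frame of spindle between 0.065 and 0.075 m and distance of worn from where it was at the start of the episode below 0.015 m); the robot touches nothing.
It fails at once if a bystander or the worn roller was pushed about (more than 25 mm) (distance of any of weight, brass_weight, device, thumbnut0, thumbnut1, driver, oil, worn from where it was at the start of the episode above 0.025 m).
It fails at once if the bottle or the brass weight was knocked over (angle between any of oil, brass_weight's own z axis and vertical above 0.5 rad).
It fails at once if the spacer or roller was dropped (fell free at over 0.5 m/s, as from more than about 13 mm) ((linear speed of spacer above 0.5 m/s and contact force between spacer and the fingers below 0.05 N) or (linear speed of roller above 0.5 m/s and contact force between roller and the fingers below 0.05 N)).
It also fails if it takes over 70 s, if anything falls off the work surface, if the arm or the gripper's body presses on something with over 40 N, if the wrist force passes 120 N, or if a joint passes its speed limit or range.

ROBOT

A 6-joint arm with a two-finger parallel gripper is mounted at the origin on the work surface. World frame = base frame: x ahead of the robot, y to its left, z up, the work surface at z = 0. Lengths are in mm, angles in degrees, forces in N, time in s.
With the tool pointing down it reaches from about 275 to 850 mm from the base axis. Payload 5.2 kg.
Tool frame: the origin (TCP) lies midway between the tips of the shut fingers; the grasp point (between the pads) lies 19 mm behind it; z points along the fingers, y is the line along which they close (so a half turn about z gives the same grasp; the last joint's range is limited). The gripper opens to 85 mm and grips with 20 to 120 N. Pads are 22 mm wide; open, the fingers measure 114 mm over their backs; the gripper's body (76 mm by 85 mm) begins 54 mm behind the grasp point. The pads swing forward as they close: fully open they stand 13 mm farther back than shut.
Start: joints at [-77.452, 14.817, 87.949, -0, 77.235, -11.62], TCP at [225.192, -501.79, 231.31] pointing down, gripper open.
Joint ranges: [-179.93, 179.93], [-52.35, 119.4], [10.71, 147.94], [-69.91, 249.91], [12.55, 155.21], [-178.61, 178.61]. Speed limits (degrees/s): [147.25, 147.25, 180, 180, 180, 180].

INTERFACE

Orientations are given as a 3x3 rotation matrix whose columns are the frame's x, y, z axes.
In Python, from rig import r, vision, job gives the robot as it stands. The module is installed in compiled form; this text tells all that it offers.
- The arm moves only by the tool step_arm, never from a script. Its argument "targets" is a list of rows, each a list of 2 entries, a list of its own where there are three numbers: the shift along the tool's x, y, z as a fraction of full scale, then the turn, a rotation vector about the tool's x, y, z as a fraction of full scale. A call has 1 to 12 rows; each row is the pose to reach, as a shift and turn from the pose commanded when the call began, along the tool's axes at that moment, turning the shorter way round; what a row does not reach only later rows make up. Full scale, the value 1, is 12 cm for a shift and 2 pi rad for a turn. A row lasts 1/10 s, in which the tool goes at most 50 mm and 8.59 degrees, less where a joint would pass 70% of its speed; a pose out of reach is approached as far as the arm can. A call with a number of a shift or a turn outside -1 to 1 is refused whole. A call with a gripper value outside its range is refused whole. "claw" is the opening, from -1 (shut) to 1 (fully open), so that 0 is half open, set as the call begins (left out, the last holds). The fingers move at their own pace and stop on an object; "force" is the grip in N (left out, the last holds). Time passes only in rows, so rows that repeat a pose let the fingers close. It gives the time, the measured TCP pose, the force, the opening and the grip force at its end, in the units of the state.
- r.state(): the state, without advancing time (a new reading comes with each control period).
- vision.get_image(name): name is "scene" or "side" or "wrist"; returns a dict with "image" (384x512x3 uint8, red, green, blue), "K" (3x3 intrinsics, pixels), "k1" (the pictures are not rectified: a ray, as slopes to the right and down, at radius r is drawn at 1 + k1 r^2 times it, then the intrinsics apply), "R" (3x3) and "t" (3): a world point X has camera coordinates R X + t; the wrist camera has in their place "mount" (4x4, takes a point from camera to tool coordinates, whose origin is the TCP and whose axes are the flange's). Camera axes: x right, y down, z forward; pixel columns grow to the right and rows downward; lengths in mm; the calibration is good to about 2 mm. A picture is of the moment at which its call begins: read the wrist's pose just before it. There is no depth.
- job.finish_job(): hands the job in; it is judged then, once.
The state is a dict: "t": time; "joint_positions": joint angles; "qd": joint speeds; "effort": joint torques, N m; "tcp_pos": TCP position; "ee_rot": TCP orientation; "contact_force": force on the tool from outside, world axes, zero at the start; "wrist_torque": the same for the moment, N m; "width": finger opening in mm; "grasp_force": force on a finger pad.
Only numpy, scipy, OpenCV 4.12 (cv2) and the standard library are available. Lean on these libraries where they do the work, as an engineer would, in place of code of your own. Each camera call takes 0.05 s, during which the arm holds its last target. There are 200 camera calls.

## Working session

There is one attempt and no reset: what is moved stays moved. The work goes in short steps, Python scripts to look and compute and a tool call to move; the robot and the scene stay as the last step left them, time stands still between calls to the robot, and variables do not carry over. Pictures are saved under pics/ and viewed, at most 10 in all, crops included, and the job is handed in when it is done.

Besides the shell and the picture viewer there is one more tool, called after "Request:" as name(argument=value, ...) on one line, values as JSON. step_arm: Moves the arm, as the interface text tells. Shift numbers are shares of 12 cm and turn numbers shares of 2 pi rad, none past 1 either way. Its arguments: {"type":"object","properties":{"targets":{"type":"array","items":{"type":"array"}},"claw":{"type":"number"},"force":{"type":"number"}},"required":["targets"]}

```bash
mkdir -p pics
cat > h.py <<'E'
import numpy as np, cv2, pickle
from rig import r, vision, job
def grab(name, fn=None):
    s=r.state(); d=vision.get_image(name)
    d={k:(np.array(v) if k!='k1' else v) for k,v in d.items()}
    if 'mount' in d:
        T=np.eye(4);T[:3,:3]=np.array(s['ee_rot']);T[:3,3]=s['tcp_pos']
        C=np.linalg.inv(T@d['mount']); d['R'],d['t']=C[:3,:3],C[:3,3]
    if fn:
        cv2.imwrite(f'pics/{fn}.png',cv2.cvtColor(d['image'],cv2.COLOR_RGB2BGR)); pickle.dump(d,open(f'pics/{fn}.pkl','wb'))
    return d
def load(fn): return pickle.load(open(f'pics/{fn}.pkl','rb'))
def proj(d,X):
    c=np.atleast_2d(X)@d['R'].T+d['t'].ravel(); p=c[:,:2]/c[:,2:]
    p=p*(1+d['k1']*(p**2).sum(1,keepdims=True)); return p@d['K'][:2,:2].T+d['K'][:2,2]
def ray(d,uv):
    q=(np.array(uv,float)-d['K'][:2,2])/np.diag(d['K'])[:2]; p=q.copy()
    for _ in range(30): p=q/(1+d['k1']*(p@p))
    v=d['R'].T@np.r_[p,1]; return -d['R'].T@d['t'].ravel(), v/np.linalg.norm(v)
def atz(d,uv,z):
    o,v=ray(d,uv); return o+v*(z-o[2])/v[2]
def tri(obs):
    A=np.zeros((3,3));b=np.zeros(3)
    for d,uv in obs:
        o,v=ray(d,uv);P=np.eye(3)-np.outer(v,v);A+=P;b+=P@o
    X=np.linalg.solve(A,b); return X,[np.linalg.norm(proj(d,X)[0]-uv) for d,uv in obs]
def rel(target,Rt=None):
    "shift/turn fractions from present pose to target world pose"
    from scipy.spatial.transform import Rotation as Q
    s=r.state();R=np.array(s['ee_rot']);p=np.array(s['tcp_pos'])
    sh=R.T@(np.array(target)-p)/120
    rv=Q.from_matrix(R.T@Rt).as_rotvec()/(2*np.pi) if Rt is not None else np.zeros(3)
    return sh.round(4),rv.round(4)
E
python3 - <<'E'
from h import *
np.set_printoptions(suppress=True,precision=3)
a=[grab('scene','scene0'),grab('side','side0')]
cv2.imwrite('pics/both.png',cv2.cvtColor(np.vstack([x['image'] for x in a]),cv2.COLOR_RGB2BGR)[:, :])
for x in a: print(x['K'][0],x['k1'],-x['R'].T@x['t'].ravel(),x['R'][2])
print(r.state())
E
```

```text
[365.195   0.    254.069] -0.07880862331512416 [1423.373 -231.706  793.189] [-0.757  0.185 -0.627]
[349.148   0.    258.864] -0.016002552032831706 [ 70.998 588.689 522.377] [ 0.536 -0.676 -0.505]
{'t': 0.1, 'joint_positions': array([-77.453,  14.857,  88.005,  -0.   ,  77.236, -11.618]), 'qd': array([-0.015, -0.018, -0.164, -0.01 , -0.044,  0.006]), 'effort': array([  0.003, -44.697, -29.124,  -0.   ,   0.006,   0.   ]), 'tcp_pos': array([ 225.075, -501.308,  230.535]), 'ee_rot': array([[ 0.912,  0.409, -0.   ],
       [ 0.409, -0.912,  0.002],
       [ 0.   , -0.002, -1.   ]]), 'contact_force': array([ 0.125,  0.425, -0.852]), 'wrist_torque': array([0.002, 0.02 , 0.061]), 'grasp_force': 0.0, 'width': 84.9262181505149}
```

View pics/scene0.png

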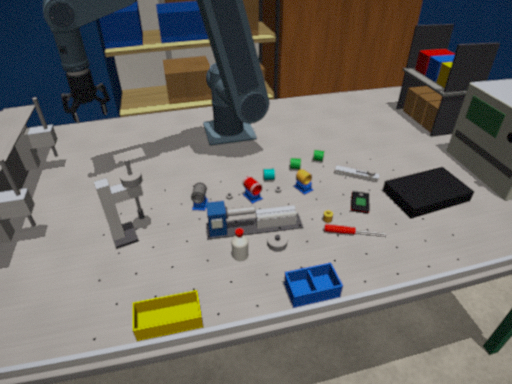

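View pics/side0.png

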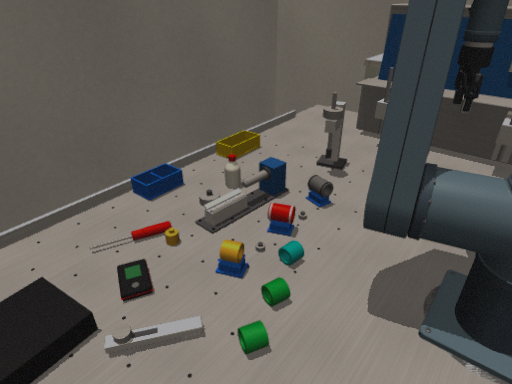

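The brass spacer is at scene (304,178) / side (232,252). The red roller is at scene (252,187) / side (282,215), and the worn grey roller at scene (200,193). The look-alike tubes are teal at scene (269,174) and green at (295,163) and (319,155). Only the brass one on the blue rest fits the spacer description. Next I'll enlarge both views for a close check.

Run:
```python
from h import *
np.set_printoptions(suppress=True,precision=1)
S,D=load('scene0'),load('side0')
for n,a,b in [('spacer',(304,177),(232,249)),('roller',(252,186),(282,213)),('worn',(200,192),(320,186)),('head',(217,213),(272,175))]:
    print(n,*tri([(S,a),(D,b)]))
A=cv2.resize(S['image'][160:260,180:340],(800,500)[0:2],interpolation=cv2.INTER_CUBIC)[:, :]
A=cv2.resize(S['image'][165:255,185:335],(500,300),interpolation=cv2.INTER_CUBIC)
B=cv2.resize(D['image'][150:280,190:340],(346,300),interpolation=cv2.INTER_CUBIC)
A=cv2.resize(S['image'][165:240,190:322],(528,300),interpolation=cv2.INTER_CUBIC)
B=cv2.resize(D['image'][150:225,190:322],(528,300),interpolation=cv2.INTER_CUBIC)
C=cv2.resize(D['image'][200:275,190:256],(264,300),interpolation=cv2.INTER_CUBIC)
C=np.vstack([C,np.zeros_like(C)])
cv2.imwrite('pics/crop1.png',cv2.cvtColor(np.hstack([np.vstack([A,B]),C]),cv2.COLOR_RGB2BGR))
```

```text
spacer [475.4 174.4  49.6] [np.float64(1.014279284070764), np.float64(1.6668504130144794)]
roller [474.8  -9.4  45.4] [np.float64(0.8495215449717439), np.float64(1.1571273338058887)]
worn [ 467.3 -183.3   48.5] [np.float64(0.8046778135502916), np.float64(0.9548449936037064)]
head [ 600.7 -144.5   59. ] [np.float64(0.6711446317612886), np.float64(0.6967883624572331)]
```

View pics/crop1.png

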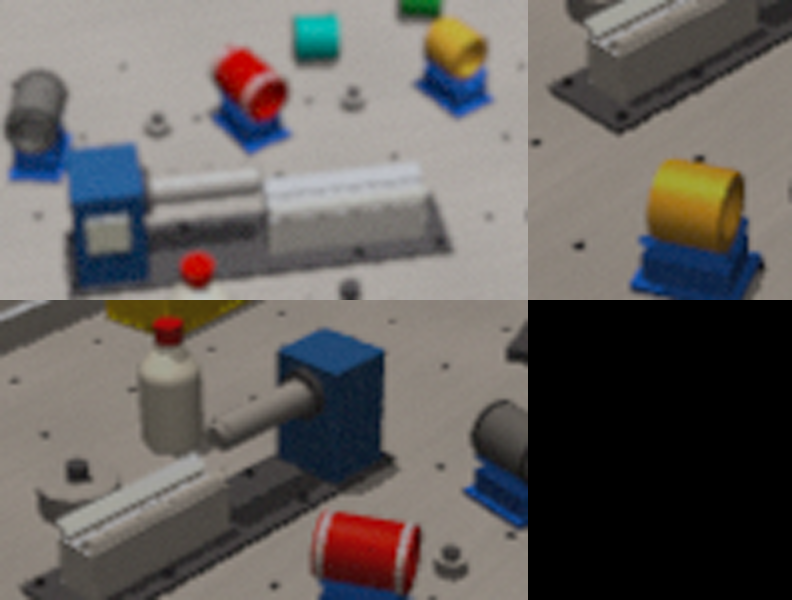

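The crop confirms it: brass ring on the blue rest, red roller with light bands, grey worn roller to be left alone. The groove opens towards +y and the push is roughly along −y.

Run:
```python
from h import *
np.set_printoptions(suppress=True,precision=3)
S,D=load('scene0'),load('side0')
for n,a,b in [('standtop',(130,172),(335,100)),('tip',(255+0,211),(244,186)),('shoulder',(229,213),(265,173)),('bweight',(328,216),(172,237)),('weight',(277,240),(208,195)),('oil cap',(240,232),(232,158))]:
    print(n,*tri([(S,a),(D,b)]))
print(atz(S,(125,240),0),atz(D,(332,160),0))
print(grab('wrist','w0')['mount'], load('w0')['K'],load('w0')['k1'])
# groove top far end edges, z=54
print(atz(S,(190+268/4,165+205/4),54),atz(S,(190+425/4,165+180/4),54))
```

```text
standtop [ 548.417 -374.021  227.733] [np.float64(3.9499243605571315), np.float64(3.6935687871171026)]
tip [618.66  -34.702  61.584] [np.float64(0.7614111245241972), np.float64(0.8480634089472494)]
shoulder [ 612.45  -115.74    68.776] [np.float64(1.8574168675284548), np.float64(1.9452030981518642)]
bweight [648.069 196.605  13.693] [np.float64(0.6185347910348578), np.float64(0.8381884684908275)]
weight [714.464   9.109  19.521] [np.float64(0.11231361519155054), np.float64(0.1162176007467855)]
oil cap [ 723.562 -103.327   90.46 ] [np.float64(0.9584832831514386), np.float64(0.8798268858229755)]
[ 584.95  -430.947    0.   ] [ 570.109 -460.961    0.   ]
[[   0.      -0.957   -0.289   73.108]
 [   1.       0.      -0.001    0.334]
 [   0.001   -0.289    0.957 -142.138]
 [   0.       0.       0.       1.   ]] [[269.082   0.    256.169]
 [  0.    269.082 186.717]
 [  0.      0.      1.   ]] -0.049480011205075586
[637.074 -31.129  54.   ] [639.469  92.284  54.   ]
```

Request:
step_arm(targets=[[[0,0,-0.4],[0,0,0]],[[0,0,-0.8],[0,0,0]],[[0.2,-0.3,-1],[0,0,0]],[[0.4,-0.6,-1],[0,0,0]],[[0.6,-0.9,-1],[0,0,0]],[[0.7,-1,-1],[0,0,0]],[[0.7,-1,-1],[0,0,0]]])

```text
t: 0.85
tcp_pos: [253.3, -356.1, 351.9]
ee_rot: [[0.911, 0.411, 0.001], [0.411, -0.911, -0.001], [0.0, 0.001, -1.0]]
contact_force: [-0.2, 0.2, -0.8]
width: 85.8
grasp_force: 0.0
```

Request:
step_arm(targets=[[[0.33,-0.23,0],[0,0,0]],[[0.67,-0.46,0],[0,0,0]],[[1,-0.69,0],[0,0,0]]])

```text
t: 1.15
tcp_pos: [329.0, -233.5, 350.9]
ee_rot: [[0.913, 0.407, -0.0], [0.407, -0.913, 0.0], [-0.0, -0.0, -1.0]]
contact_force: [1.8, -0.0, 0.4]
width: 85.7
grasp_force: 0.0
```

Request:
step_arm(targets=[[[0.33,-0.23,0],[0,0,0]],[[0.67,-0.46,0],[0,0,0]],[[1,-0.69,0],[0,0,0]]])

```text
t: 1.45
tcp_pos: [405.4, -108.1, 351.1]
ee_rot: [[0.913, 0.408, 0.0], [0.408, -0.913, -0.001], [-0.0, 0.001, -1.0]]
contact_force: [0.8, -1.2, -0.1]
width: 85.4
grasp_force: 0.0
```

Request:
step_arm(targets=[[[0.33,-0.23,0],[0,0,0.02]],[[0.67,-0.46,0],[0,0,0.04]],[[1,-0.69,0],[0,0,0.0675]],[[1,-0.69,0],[0,0,0.0675]],[[1,-0.69,0],[0,0,0.0675]],[[1,-0.69,0],[0,0,0.0675]]])

```text
t: 2.05
tcp_pos: [480.0, 15.4, 350.5]
ee_rot: [[1.0, -0.0, -0.001], [-0.0, -1.0, -0.001], [-0.001, 0.001, -1.0]]
contact_force: [0.4, 0.2, 0.1]
width: 85.4
grasp_force: 0.0
```

Run:
```python
from h import *
d=grab('wrist','w1'); s=r.state(); print(s['t'],s['tcp_pos'],s['ee_rot'])
```

```text
2.1 [479.71529998  14.96790524 350.78153793] [[ 9.99998049e-01 -1.65178307e-03 -1.08365049e-03]
 [-1.65239406e-03 -9.99998476e-01 -5.63174206e-04]
 [-1.08271859e-03  5.64963725e-04 -9.99999254e-01]]
```

View pics/w1.png

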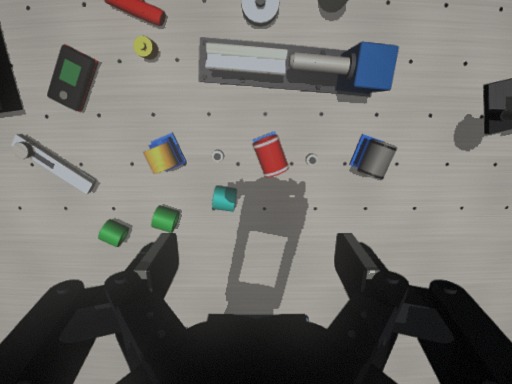

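The wrist view shows everything: spacer (163,155), red roller (271,155), worn roller (375,157), groove (205–287, 58), spigot (290–350, 63), head (375,66), brass weight (144,47), thumb nuts (217,155) and (311,159). I'll take a second, lower view for stereo.

Request:
step_arm(targets=[[[0,-0.35,0.2],[0,0,0]],[[0,-0.7,0.4],[0,0,0]],[[0,-0.9,0.6],[0,0,0]],[[0,-0.9,0.6],[0,0,0]],[[0,-0.9,0.6],[0,0,0]]])

```text
t: 2.6
tcp_pos: [479.7, 123.0, 279.3]
ee_rot: [[1.0, -0.002, -0.001], [-0.002, -1.0, -0.001], [-0.001, 0.001, -1.0]]
contact_force: [-0.9, -0.1, 0.1]
width: 85.4
grasp_force: 0.0
```

```bash
cat > fit.py <<'E'
from h import *
from scipy.optimize import least_squares, minimize
def mask(d,col,seed,rad):
    hsv=cv2.cvtColor(d['image'],cv2.COLOR_RGB2HSV);h,s,v=[hsv[...,i].astype(int) for i in range(3)]
    if col=='brass': m=(h>12)&(h<35)&(s>110)&(v>60)
    elif col=='red': m=((h<8)|(h>172))&(s>110)&(v>50)
    yy,xx=np.mgrid[:384,:512]; m&=(np.hypot(xx-seed[0],yy-seed[1])<rad)
    m=cv2.morphologyEx(m.astype(np.uint8),cv2.MORPH_OPEN,np.ones((2,2)))
    n,l,st,_=cv2.connectedComponentsWithStats(m); k=1+np.argmax(st[1:,4])
    return (l==k).astype(np.uint8)
def cyl(x,y,z,a,L,rad=22,n=40):
    t=np.linspace(0,2*np.pi,n); u=np.array([np.cos(a),np.sin(a),0]);w=np.array([-np.sin(a),np.cos(a),0])
    ring=rad*(np.cos(t)[:,None]*w+np.sin(t)[:,None]*[0,0,1.])
    return np.vstack([ring+s*L/2*u for s in (-1,1)])+[x,y,z]
def hullmask(uv,up=4):
    h=cv2.convexHull(((uv+.5)*up*16).astype(np.int32)); m=np.zeros((384*up,512*up),np.uint8)
    cv2.fillConvexPoly(m,h,255,shift=4); return cv2.resize(m,(512,384),interpolation=cv2.INTER_AREA)/255.
def fitcyl(views,p0,L=None):
    # views: (d,mask)
    def cost(p):
        c=0
        for d,m in views:
            c+=np.abs(hullmask(proj(d,cyl(*p[:4],L or p[4])),4)-m).sum()/m.sum()
        return c
    best=None
    for a in p0[3]:
        q=list(p0[:3])+[a]+([] if L else [p0[4]])
        sx=np.array([q]+[np.array(q)+np.eye(len(q))[i]*[8,8,5,.25,6][i] for i in range(len(q))])
        o=minimize(cost,q,method='Nelder-Mead',options=dict(initial_simplex=sx,maxiter=250,xatol=.05,fatol=1e-4))
        if best is None or o.fun<best.fun: best=o
    return best.x,best.fun
E
python3 - <<'E'
from fit import *
np.set_printoptions(suppress=True,precision=2)
d2=grab('wrist','w2');d1=load('w1');print(r.state()['tcp_pos'])
ang=np.radians([-60,-20,20,60])
for nm,col,c,rad,L in [('spacer','brass',(475,174,50),40,40),('roller','red',(475,-9,50),45,None)]:
    V=[]
    for d in (d1,d2):
        m=mask(d,col,proj(d,c)[0],rad);V.append((d,m));ys,xs=np.nonzero(m);print(nm,m.sum(),xs.mean(),ys.mean())
    p,f=fitcyl(V,[*c,ang,48],L); print(nm,p,np.degrees(p[3]),f)
    for d in (d1,d2):
        cv2.polylines(d['image'],[cv2.convexHull(proj(d,cyl(*p[:4],L or p[4])).astype(np.float32)).astype(np.int32)],True,(0,255,255),1)
cv2.imwrite('pics/w2o.png',cv2.cvtColor(d2['image'],cv2.COLOR_RGB2BGR))
E
```

```text
[480.29 122.62 280.07]
spacer 574 160.60452961672473 159.095818815331
spacer 873 219.5704467353952 168.34364261168386
spacer [466.28 177.47  37.91   0.38] 21.83966407425852 0.26699119063153437
roller 677 272.23190546528804 158.14032496307237
roller 961 351.3590010405827 168.71175858480748
roller [468.86 -11.37  48.92   0.37  37.48] 20.97408667400716 0.23053674352247275
```

View pics/w2o.png

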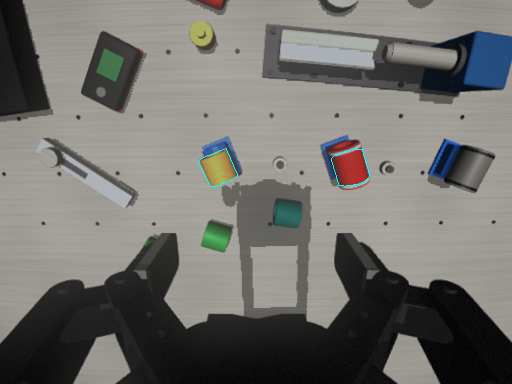

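The overlay fits the roller. The brass mask misses the shaded part of the spacer, so I'll loosen it, take convex hulls, and fit the fixture by its head block as well.

```bash
cat >> fit.py <<'E'
def hm(m):
    o=np.zeros_like(m); ys,xs=np.nonzero(m); cv2.fillConvexPoly(o,cv2.convexHull(np.c_[xs,ys].astype(np.int32)),1); return o
def blob(m,seed,rad):
    yy,xx=np.mgrid[:384,:512]; m=(m&(np.hypot(xx-seed[0],yy-seed[1])<rad)).astype(np.uint8)
    n,l,st,_=cv2.connectedComponentsWithStats(m); return (l==1+np.argmax(st[1:,4])).astype(np.uint8)
def HSV(d):
    h=cv2.cvtColor(d['image'],cv2.COLOR_RGB2HSV).astype(int); return h[...,0],h[...,1],h[...,2]
def fx(p,P):
    c,s=np.cos(p[2]),np.sin(p[2]); P=np.asarray(P,float); return np.c_[p[0]+c*P[:,0]-s*P[:,1],p[1]+s*P[:,0]+c*P[:,1],P[:,2]]
def box(x0,x1,w,z0,z1): return [(x,y,z) for x in (x0,x1) for y in (-w/2,w/2) for z in (z0,z1)]
E
python3 - <<'E'
from fit import *
np.set_printoptions(suppress=True,precision=2)
d1,d2,S,D=[load(k) for k in ('w1','w2','scene0','side0')]
ang=np.radians([0,22,40])
V={}
for k,d in dict(w1=d1,w2=d2,D=D).items():
    h,s,v=HSV(d); m=hm(blob((h>8)&(h<38)&(s>70)&(v>20),proj(d,(470,177,50))[0],30)); V[k]=(d,m); print(k,m.sum())
for ks in (('w1','w2'),('w1','w2','D')):
    p,f=fitcyl([V[k] for k in ks],[470,175,50,ang],40); print(ks,p,np.degrees(p[3]),f)
W={}
for k,d,sd in (('w1',d1,(375,66)),('S',S,(217,216)),('D',D,(272,178))):
    h,s,v=HSV(d); m=hm(blob((h>100)&(h<125)&(s>90)&(v>25),sd,30)); W[k]=(d,m);print(k,m.sum(),cv2.boundingRect(m))
B=box(91,146,60,6,96)
def fit(ks):
    c=lambda p:sum(np.abs(hullmask(proj(W[k][0],fx(p,B)))-W[k][1]).sum()/W[k][1].sum() for k in ks)
    q=np.array([622,-30,np.radians(-93)]);sx=np.array([q,q+[8,0,0],q+[0,8,0],q+[0,0,.1]])
    o=minimize(c,q,method='Nelder-Mead',options=dict(initial_simplex=sx,xatol=.02,fatol=1e-4)); print(ks,o.x,np.degrees(o.x[2]),o.fun); return o.x
fit(['w1']);fit(['D']);p=fit(['w1','S','D'])
im=d1['image'].copy()
for P in (box(-125,-3,37,54,54),box(-154,146,70,6,6),box(91,146,60,96,96)): cv2.polylines(im,[cv2.convexHull(proj(d1,fx(p,P)).astype(np.float32)).astype(np.int32)],True,(255,255,0),1)
for P in ((0,0,82),(0,0,70),(85,0,82)): cv2.circle(im,tuple(proj(d1,fx(p,[P]))[0].round().astype(int)),1,(255,0,0),-1)
cv2.imwrite('pics/w1o.png',cv2.cvtColor(cv2.resize(im[20:120,180:420],(800,333),interpolation=cv2.INTER_CUBIC),cv2.COLOR_RGB2BGR))
E
```

```text
w1 670
w2 972
D 489
('w1', 'w2') [469.95 176.33  47.89   0.38] 21.986630493662023 0.10289453242140784
('w1', 'w2', 'D') [470.72 175.57  51.15   0.38] 22.024365155276637 0.178869372169143
w1 1827 (353, 42, 45, 49)
S 1015 (192, 196, 35, 41)
D 867 (260, 157, 26, 39)
['w1'] [606.25 -32.4   -1.56] -89.27530855376962 0.4907283986391492
['D'] [636.39 -36.96  -1.81] -103.81829117524047 0.08784404188434314
['w1', 'S', 'D'] [629.14 -35.91  -1.75] -100.26957271860448 0.9546335732718095
```

View pics/w1o.png

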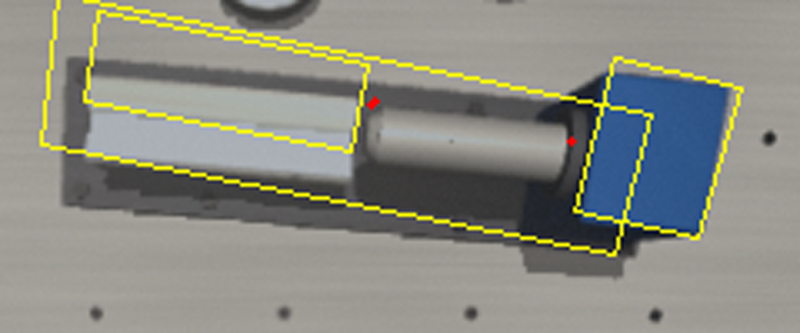

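Blue shadow pixels and the neighbouring rest spoil that head fit. The crop itself gives clean corners, so I'll solve from those instead: base (67,58) and (65,205); groove tops (90,75), (88,152), (352,178), (357,97); head top (615,70), (735,90), (700,237), (583,213).

Run:
```python
from fit import *
np.set_printoptions(suppress=True,precision=2)
d1=load('w1')
uv=np.array([(67,58),(65,205),(90,75),(88,152),(352,178),(357,97),(615,70),(735,90),(700,237),(583,213)],float)/[800/240,333/100]+[179.85,19.85]
P=[(-154,35,6),(-154,-35,6),(-125,18.5,54),(-125,-18.5,54),(-3,-18.5,54),(-3,18.5,54),(91,30,96),(146,30,96),(146,-30,96),(91,-30,96)]
f=lambda p:(proj(d1,fx(p,P))-uv)
o=least_squares(lambda p:f(p).ravel(),[622,-30,-1.62],loss='soft_l1');print(o.x,np.degrees(o.x[2]));print(f(o.x).round(1))
P=P[2:];uv=uv[2:]
o=least_squares(lambda p:f(p).ravel(),[622,-30,-1.62],loss='soft_l1');print(o.x,np.degrees(o.x[2]));print(f(o.x).round(1))
for i,z in ((0,54),(1,54),(2,54),(3,54)):print(atz(d1,uv[i],z))
```

```text
[616.49 -35.07  -1.65] -94.7464647274495
[[-5.1 -1.1]
 [-5.6 -0.5]
 [ 0.1 -0.5]
 [-0.3  2.7]
 [ 0.5  1.8]
 [ 1.7 -0. ]
 [-2.2 -0.1]
 [ 0.9 -1.4]
 [ 2.6  0. ]
 [-0.1  3.2]]
[617.62 -34.53  -1.66] -95.36243013321248
[[-0.1 -2.3]
 [-0.7  1. ]
 [ 0.   1. ]
 [ 1.5 -0.8]
 [-2.4 -0.2]
 [ 0.7 -1. ]
 [ 1.9  0.3]
 [-0.7  3.1]]
[644.53  88.11  54.  ]
[612.25  90.45  54.  ]
[600.86 -29.74  54.  ]
[635.16 -31.1   54.  ]
```

Spacer: (470, 176), z about 50 (matches the text), axis yaw 22°. Spindle yaw is about −95°, tip about (617.7, −33.5). I'll go above the spacer, align, and re-measure from close by.

Request:
step_arm(targets=[[[-0.03,-0.15,0.33],[0,0,-0.02]],[[-0.06,-0.3,0.66],[0,0,-0.04]],[[-0.08,-0.445,1],[0,0,-0.061]],[[-0.08,-0.445,1],[0,0,-0.061]],[[-0.08,-0.445,1],[0,0,-0.061]],[[-0.08,-0.445,1],[0,0,-0.061]]])

```text
t: 3.25
tcp_pos: [472.6, 176.5, 162.0]
ee_rot: [[0.93, 0.369, 0.005], [0.369, -0.93, 0.0], [0.005, 0.002, -1.0]]
contact_force: [-0.3, -0.3, 0.7]
width: 85.5
grasp_force: 0.0
```

Run:
```python
from fit import *
np.set_printoptions(suppress=True,precision=2)
d=grab('wrist','w3');s=r.state();print(s['tcp_pos'],s['joint_positions'],s['t'])
V=[]
for k in ('w1','w2','w3'):
    e=load(k);h,s,v=HSV(e);m=hm(blob((h>8)&(h<38)&(s>70)&(v>20),proj(e,(470,176,50))[0],60 if k=='w3' else 30));V.append((e,m));print(m.sum(),cv2.boundingRect(m))
for vv in (V,V[2:]):
    p,f=fitcyl(vv,[470,176,50,np.radians([10,22,32])],40);print(p,np.degrees(p[3]),f)
print(rel([*p[:2],30]))
```

```text
[472.56 176.59 161.97] [  7.82  13.42 100.13  -0.02  66.16  76.17] 3.3
670 (144, 143, 33, 31)
972 (200, 149, 38, 37)
2092 (234, 163, 45, 50)
[470.18 175.83  48.86   0.38] 21.572000039605637 0.15688300366879193
[468.31 174.9   42.64   0.38] 21.864305082620785 0.02766842874817231
(array([-0.04, -0.  ,  1.1 ]), array([0., 0., 0.]))
```

Request:
step_arm(targets=[[[-0.02,0,0.3],[0,0,0]],[[-0.02,0,0.6],[0,0,0]],[[-0.02,0,0.8],[0,0,0]],[[-0.02,0,0.9],[0,0,0]],[[-0.02,0,1],[0,0,0]],[[-0.02,0,1],[0,0,0]]])

```text
t: 3.9
tcp_pos: [468.3, 176.3, 39.2]
ee_rot: [[0.929, 0.371, -0.0], [0.371, -0.929, -0.0], [-0.0, 0.0, -1.0]]
contact_force: [0.1, -0.4, -0.0]
width: 85.5
grasp_force: 0.0
```

Request:
step_arm(targets=[[[0,0,0.05],[0,0,0]],[[0,0,0.1],[0,0,0]],[[0,0,0.1],[0,0,0]]])

```text
t: 4.2
tcp_pos: [467.9, 176.6, 27.1]
ee_rot: [[0.928, 0.372, -0.0], [0.372, -0.928, -0.0], [-0.0, -0.0, -1.0]]
contact_force: [-0.4, -0.8, -0.1]
width: 85.6
grasp_force: 0.0
```

Request:
step_arm(targets=[[[0,0,0],[0,0,0]],[[0,0,0],[0,0,0]],[[0,0,0],[0,0,0]],[[0,0,0],[0,0,0]],[[0,0,0],[0,0,0]],[[0,0,0],[0,0,0]],[[0,0,0],[0,0,0]],[[0,0,0],[0,0,0]]], claw=-1, force=35)

```text
t: 5.0
tcp_pos: [469.0, 175.3, 28.2]
ee_rot: [[0.928, 0.372, 0.002], [0.372, -0.928, -0.002], [0.001, 0.003, -1.0]]
contact_force: [0.1, -7.4, 5.8]
width: 43.5
grasp_force: 35.0
```

Gripped at 43.5 mm. Lifting, then moving to a point above the outer end of the groove, turned in line, to look at the fixture again.

Request:
step_arm(targets=[[[0,0,-0.1],[0,0,0]],[[0,0,-0.3],[0,0,0]],[[0,0,-0.6],[0,0,0]],[[0,0,-0.9],[0,0,0]],[[0,0,-1],[0,0,0]],[[0,0,-1],[0,0,0]]])

```text
t: 5.6
tcp_pos: [469.2, 177.0, 149.2]
ee_rot: [[0.928, 0.372, 0.004], [0.372, -0.928, 0.001], [0.004, 0.001, -1.0]]
contact_force: [0.1, -1.6, -2.2]
width: 43.3
grasp_force: 36.1
```

Request:
step_arm(targets=[[[0.14,0.21,0],[0,0,-0.02]],[[0.28,0.42,0],[0,0,-0.04]],[[0.43,0.64,0],[0,0,-0.06]],[[0.57,0.85,0],[0,0,-0.08]],[[0.7,1,0],[0,0,-0.1]],[[0.86,1,0],[0,0,-0.12]],[[0.86,1,0],[0,0,-0.14]],[[0.86,1,0],[0,0,-0.16]],[[0.86,1,0],[0,0,-0.1756]],[[0.86,1,0],[0,0,-0.1756]],[[0.86,1,0],[0,0,-0.1756]]])

```text
t: 6.7
tcp_pos: [607.4, 103.7, 145.4]
ee_rot: [[0.089, 0.996, -0.003], [0.996, -0.089, 0.0], [-0.0, -0.003, -1.0]]
contact_force: [-0.5, -0.1, -2.0]
width: 43.2
grasp_force: 36.2
```

Run:
```python
from fit import *
np.set_printoptions(suppress=True,precision=2)
d=grab('wrist','w4');s=r.state();print(s['tcp_pos'],s['ee_rot'],s['t'],s['width'],s['joint_positions'])
im=d['image'].copy()
cv2.imwrite('pics/w4v.png',cv2.cvtColor(cv2.resize(im,(768,576),interpolation=cv2.INTER_CUBIC),cv2.COLOR_RGB2BGR))
```

```text
[607.68 103.62 145.87] [[ 0.09  1.   -0.  ]
 [ 1.   -0.09  0.  ]
 [-0.   -0.   -1.  ]] 6.75 43.233846134161325 [-0.68 25.36 84.99  0.   69.78  4.41]
```

View pics/w4v.png

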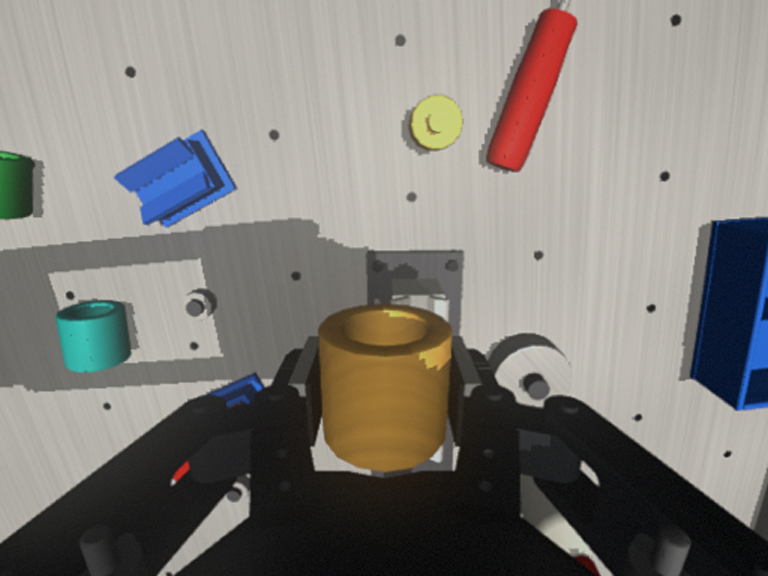

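The held spacer is square in the pads, but it hides the groove. I'll get the groove axis numerically by rectifying w1 and w2 in the fixture frame and taking edge profiles.

Run:
```python
from fit import *
from scipy.signal import find_peaks
np.set_printoptions(suppress=True,precision=1,linewidth=150)
p0=np.array([617.7,-33.5,np.radians(-95)])
def prof(d,p,xs,ys,z,ax):
    X,Y=np.meshgrid(xs,ys,indexing='ij'); P=fx(p,np.c_[X.ravel(),Y.ravel(),np.full(X.size,z)])
    uv=proj(d,P).astype(np.float32).reshape(*X.shape,2)
    g=cv2.remap(cv2.cvtColor(d['image'],cv2.COLOR_RGB2GRAY),uv[...,0],uv[...,1],cv2.INTER_LINEAR).astype(float)
    return g.mean(ax)
def edges(v,t,th=2.):
    g=np.gradient(cv2.GaussianBlur(v.reshape(1,-1),(0,0),1.5).ravel()); k=find_peaks(abs(g),height=th)[0]
    return [(float(round(t[i],1)),float(round(g[i],1))) for i in k]
ys=np.arange(-60,60,.5)
for n in ('w1','w2'):
    d=load(n)
    for nm,xr,z in (('base6',(-140,-130),6),('groove54 outer',(-120,-85),54),('groove54 inner',(-45,-10),54),('spigot70 a',(8,30),70),('spigot70 b',(50,75),70)):
        print(n,nm,edges(prof(d,p0,np.arange(*xr,1.),ys,z,0),ys))
    xs=np.arange(-170,20,.5)
    for yy in ((5,15),(-15,-5)):print(n,'long z54',yy,edges(prof(d,p0,xs,np.arange(*yy,1.),54,1),xs))
    print(n,'long tip z70',edges(prof(d,p0,np.arange(-20,110,.5),np.arange(-6,6,1.),70,1),np.arange(-20,110,.5)))
```

```text
w1 base6 [(-37.0, -11.5), (-12.5, 3.6), (-1.0, -2.5), (25.5, -4.3), (33.5, 9.1)]
w1 groove54 outer [(-40.5, -12.2), (-32.0, -2.7), (-19.0, 10.1), (0.5, -3.1), (3.5, 2.9), (16.5, -11.0), (23.5, 9.6)]
w1 groove54 inner [(-40.0, -13.2), (-32.0, -4.7), (-18.5, 10.5), (1.0, -3.1), (4.0, 2.5), (17.0, -13.6), (24.0, 9.9), (42.5, -3.3), (51.5, 3.3)]
w1 spigot70 a [(-40.5, -12.4), (-30.0, -4.7), (-10.0, 5.9), (-3.0, 4.0), (11.0, -7.7), (21.0, 11.2)]
w1 spigot70 b [(-40.5, -14.2), (-30.0, -3.6), (-10.0, 6.3), (-4.0, 3.9), (11.5, -8.1), (21.0, 12.4), (57.5, -3.8)]
w1 long z54 (5, 15) [(-135.0, -8.4), (-125.0, 12.2), (-3.5, -12.2), (2.0, 5.0), (8.0, 4.6)]
w1 long z54 (-15, -5) [(-165.5, 6.2), (-135.5, -9.0), (-124.5, 10.5), (-3.5, -12.8)]
w1 long tip z70 [(-6.0, -12.2), (0.5, 8.7), (6.5, 5.2), (88.0, -16.7), (91.0, 4.0), (96.5, -6.0), (100.0, 6.0)]
w2 base6 [(-38.0, -13.9), (-35.0, 2.0), (20.5, -3.4), (33.5, 8.8)]
w2 groove54 outer [(-42.0, -13.6), (-33.5, -4.2), (-20.0, 11.1), (-17.5, 9.6), (0.5, -3.1), (3.0, 2.8), (16.0, -13.5), (20.5, 10.5), (51.0, -21.1)]
w2 groove54 inner [(-42.0, -13.7), (-33.0, -4.2), (-19.5, 11.5), (-17.0, 9.4), (0.5, -5.2), (3.5, 4.7), (16.5, -15.9), (21.0, 13.5), (58.0, -15.7)]
w2 spigot70 a [(-43.0, -17.1), (-32.5, -3.7), (-10.5, 6.7), (11.5, -10.8), (17.0, 15.5), (53.5, -4.2), (58.5, -14.8)]
w2 spigot70 b [(-51.5, -8.6), (-42.5, -9.5), (-37.5, -3.7), (-11.0, 7.8), (12.0, -16.5), (17.5, 14.2)]
w2 long z54 (5, 15) [(-146.0, -10.4), (-133.5, 2.0), (-126.0, 14.1), (-4.5, -13.3), (4.0, -3.2), (9.5, 10.6), (17.5, 6.7)]
w2 long z54 (-15, -5) [(-146.0, -10.3), (-129.0, -2.9), (-126.0, 17.5), (-5.0, -13.4)]
w2 long tip z70 [(-14.5, -8.4), (-12.0, -7.7), (-3.0, -5.5), (2.5, 13.2), (8.0, -2.6), (10.5, 7.0), (92.5, -18.9), (97.0, 8.0), (104.0, -7.6), (108.0, 5.9)]
```

Groove centreline refined: origin (617.0, −33.0), yaw −94.7°. Wall spacing and groove ends match the text. Moving above the groove.

Request:
step_arm(targets=[[[-0.3,0.06,0],[0,0,0]],[[-0.6,0.12,0],[0,0,0]],[[-0.8,0.176,0],[0,0,-0.001]],[[-0.904,0.176,0],[0,0,-0.001]],[[-0.904,0.176,0],[0,0,-0.001]],[[-0.904,0.176,0],[0,0,-0.001]]])

```text
t: 7.35
tcp_pos: [619.6, -5.5, 147.1]
ee_rot: [[0.081, 0.997, -0.001], [0.997, -0.081, 0.001], [0.001, -0.001, -1.0]]
contact_force: [0.2, 0.9, -2.1]
width: 43.7
grasp_force: 36.2
```

Request:
step_arm(targets=[[[0,0,0.2],[0,0,0]],[[0,0,0.4],[0,0,0]],[[0,0,0.6],[0,0,0]],[[0,0,0.65],[0,0,0]],[[0,0,0.65],[0,0,0]],[[0,0,0.65],[0,0,0]]])

```text
t: 7.95
tcp_pos: [620.9, -5.7, 70.5]
ee_rot: [[0.079, 0.997, 0.002], [0.997, -0.079, -0.0], [-0.0, 0.002, -1.0]]
contact_force: [-0.1, -0.1, -2.5]
width: 43.4
grasp_force: 36.3
```

Run:
```python
from fit import *
np.set_printoptions(suppress=True,precision=2)
s=r.state();print(s['tcp_pos'],s['ee_rot'][:,0],s['contact_force'],s['width'])
print(rel([619.1,-6.4,55]))
for n in ('side','scene'):
    d=grab(n,n+'5');d=load(n+'5');h,ss,v=HSV(d);m=blob((h>8)&(h<38)&(ss>70)&(v>20),proj(d,[619,-5,90])[0],30);ys,xs=np.nonzero(m);print(n,m.sum(),xs.mean(),ys.mean(),proj(d,[619,-5,s['tcp_pos'][2]+22]))
D=load('side5');S=load('scene5')
f=lambda d:cv2.resize(d['image'][(slice(140,240))if d is D else slice(170,270), (slice(180,313))if d is D else slice(195,328)],(532,400),interpolation=cv2.INTER_CUBIC)[:, :400]
cv2.imwrite('pics/v5.png',cv2.cvtColor(np.hstack([f(D),f(S)]),cv2.COLOR_RGB2BGR))
```

```text
[620.86  -5.66  70.46] [ 0.08  1.   -0.  ] [-0.11 -0.11 -2.55] 43.353733626268415
(array([-0.01, -0.01,  0.13]), array([0., 0., 0.]))
side 235 232.0936170212766 180.72765957446808 [[235.48 180.36]]
scene 74 260.35135135135135 202.59459459459458 [[263.97 201.29]]
```

View pics/v5.png

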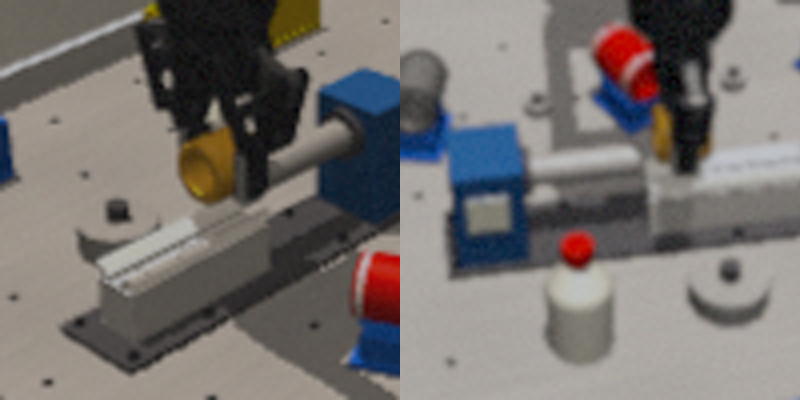

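The spacer is in line above the inner part of the groove and clear of the spigot tip. Lowering.

Request:
step_arm(targets=[[[-0.008,-0.013,0.05],[0,0,0]],[[-0.008,-0.013,0.1],[0,0,0]],[[-0.008,-0.013,0.15],[0,0,0]],[[-0.008,-0.013,0.15],[0,0,0]],[[-0.008,-0.013,0.15],[0,0,0]]])

```text
t: 8.55
tcp_pos: [618.2, -7.2, 50.9]
ee_rot: [[0.08, 0.997, -0.001], [0.997, -0.08, 0.0], [0.0, -0.001, -1.0]]
contact_force: [-0.2, 0.2, -1.4]
width: 43.5
grasp_force: 36.3
```

Request:
step_arm(targets=[[[0,0,0.008],[0,0,0]],[[0,0,0.016],[0,0,0]],[[0,0,0.024],[0,0,0]],[[0,0,0.024],[0,0,0]],[[0,0,0.024],[0,0,0]]])

```text
t: 9.05
tcp_pos: [619.0, -7.2, 48.9]
ee_rot: [[0.08, 0.997, 0.001], [0.997, -0.08, -0.0], [-0.0, 0.001, -1.0]]
contact_force: [0.9, 0.4, 0.3]
width: 43.3
grasp_force: 36.4
```

Request:
step_arm(targets=[[[0,0,0.01],[0,0,0]],[[0,0,0.01],[0,0,0]],[[0,0,0.01],[0,0,0]]])

```text
t: 9.35
tcp_pos: [619.6, -7.3, 48.4]
ee_rot: [[0.08, 0.997, 0.003], [0.997, -0.08, -0.0], [-0.0, 0.003, -1.0]]
contact_force: [0.6, 0.4, 6.6]
width: 43.5
grasp_force: 36.8
```

Seated (6.6 N upward, height as expected). Letting go.

Request:
step_arm(targets=[[[0,0,0],[0,0,0]],[[0,0,0],[0,0,0]],[[0,0,0],[0,0,0]],[[0,0,0],[0,0,0]],[[0,0,0],[0,0,0]]], claw=0.7)

```text
t: 9.85
tcp_pos: [618.2, -7.1, 47.0]
ee_rot: [[0.08, 0.997, -0.001], [0.997, -0.08, 0.0], [0.0, -0.001, -1.0]]
contact_force: [-0.1, -0.5, 0.2]
width: 72.6
grasp_force: 0.0
```

Request:
step_arm(targets=[[[0,0,-0.1],[0,0,0]],[[0,0,-0.3],[0,0,0]],[[0,0,-0.6],[0,0,0]],[[0,0,-0.9],[0,0,0]],[[0,0,-1],[0,0,0]],[[0,0,-1],[0,0,0]]])

```text
t: 10.45
tcp_pos: [620.0, -7.4, 170.3]
ee_rot: [[0.08, 0.997, 0.006], [0.997, -0.08, -0.001], [-0.001, 0.006, -1.0]]
contact_force: [-0.3, 0.3, -0.1]
width: 72.7
grasp_force: 0.0
```

Run:
```python
from fit import *
np.set_printoptions(suppress=True,precision=3)
s=r.state();print(s['t'],s['tcp_pos'],s['width'])
d=grab('wrist','w6');S=grab('side','side6')
for ks in ((d,),(S,),(d,S)):
    V=[]
    for e in ks:
        h,ss,v=HSV(e);m=hm(blob((h>8)&(h<38)&(ss>70)&(v>20),proj(e,[619,-6,70])[0],80 if e is d else 25));V.append((e,m));print(m.sum(),cv2.boundingRect(m))
    p,f=fitcyl(V,[619,-6,70,np.radians([85])],40);print(p,np.degrees(p[3]),f)
# roller target: yaw 21, above
a=np.radians(21);Rt=np.array([[np.cos(a),np.sin(a),0],[np.sin(a),-np.cos(a),0],[0,0,-1]])
print(rel([469.5,-11,150],Rt))
```

```text
10.45 [619.954  -7.366 170.268] 72.67243303241037
2353 (232, 161, 48, 53)
[619.225  -7.197  65.461   1.498] 85.83109864560613 0.029264268393290167
328 (226, 178, 21, 20)
[618.216  -4.056  71.976   1.388] 79.50890230656591 0.07647058823529412
2353 (232, 161, 48, 53)
328 (226, 178, 21, 20)
[619.485  -5.822  70.402   1.472] 84.33753817890154 0.1233283852863028
(array([-0.132, -1.229,  0.139]), array([-0.   ,  0.   ,  0.179]))
```

The spacer lies in the groove: z 70.4, in line, centre at fixture x about −27. Next, the roller.

Request:
step_arm(targets=[[[-0.04,-0.3,0],[0,0,0.02]],[[-0.08,-0.6,0],[0,0,0.04]],[[-0.132,-0.9,0],[0,0,0.06]],[[-0.132,-1,0],[0,0,0.08]],[[-0.132,-1,0],[0,0,0.1]],[[-0.132,-1,0],[0,0,0.12]],[[-0.132,-1,0],[0,0,0.14]],[[-0.132,-1,0],[0,0,0.16]],[[-0.132,-1,0],[0,0,0.179]],[[-0.132,-1,0],[0,0,0.179]],[[-0.132,-1,0],[0,0,0.179]]])

```text
t: 11.65
tcp_pos: [496.7, -13.1, 165.8]
ee_rot: [[0.933, 0.361, -0.003], [0.361, -0.933, 0.001], [-0.002, -0.002, -1.0]]
contact_force: [0.6, 0.0, -0.6]
width: 72.8
grasp_force: 0.0
```

Run:
```python
from fit import *
np.set_printoptions(suppress=True,precision=3)
s=r.state();print(s['t'],s['tcp_pos'],s['ee_rot'][:,0],s['joint_positions'])
d=grab('wrist','w7')
V=[]
for k in ('w1','w2','w7'):
    e=load(k);h,ss,v=HSV(e);m=hm(blob(((h<8)|(h>172))&(ss>90)&(v>30),proj(e,[469,-11,50])[0],80 if k=='w7' else 35));V.append((e,m));print(m.sum(),cv2.boundingRect(m))
for vv in (V[:2],V,V[2:]):
    p,f=fitcyl(vv,[469,-11,50,np.radians([21]),44]);print(p,np.degrees(p[3]),f)
p,f=fitcyl(V,[469,-11,50,np.radians([21]),44]);print(rel([*p[:2],28.5]))
```

```text
11.65 [496.663 -13.094 165.82 ] [ 0.933  0.361 -0.002] [-14.396  12.706 100.476   0.     66.986  54.46 ]
739 (255, 140, 32, 34)
1072 (331, 147, 38, 39)
1981 (223, 182, 43, 49)
[471.338  -9.341  51.1     0.361  39.772] 20.699019900357044 0.12423486127430189
[470.746  -9.751  49.87    0.365  39.002] 20.928213754635824 0.19022064595494007
[469.536 -10.517  48.775   0.359  37.179] 20.583579380465157 0.047648741475388744
(array([-0.191, -0.103,  1.147]), array([0., 0., 0.]))
```

Request:
step_arm(targets=[[[-0.1,-0.05,0.2],[0,0,0]],[[-0.191,-0.103,0.4],[0,0,0]],[[-0.191,-0.103,0.6],[0,0,0]],[[-0.191,-0.103,0.8],[0,0,0]],[[-0.191,-0.103,0.9],[0,0,0]],[[-0.191,-0.103,1],[0,0,0]],[[-0.191,-0.103,1],[0,0,0]],[[-0.191,-0.103,1],[0,0,0]]])

```text
t: 12.5
tcp_pos: [471.6, -9.9, 47.1]
ee_rot: [[0.933, 0.359, -0.001], [0.359, -0.933, 0.0], [-0.001, -0.001, -1.0]]
contact_force: [0.5, -0.4, -0.4]
width: 72.7
grasp_force: 0.0
```

Request:
step_arm(targets=[[[0,0,0.05],[0,0,0]],[[0,0,0.1],[0,0,0]],[[0,0,0.147],[0,0,0]],[[0,0,0.147],[0,0,0]],[[0,0,0.147],[0,0,0]]])

```text
t: 13.0
tcp_pos: [471.6, -9.9, 29.4]
ee_rot: [[0.934, 0.358, -0.0], [0.358, -0.934, 0.0], [-0.0, -0.0, -1.0]]
contact_force: [-0.4, 0.1, 1.1]
width: 72.7
grasp_force: 0.0
```

Request:
step_arm(targets=[[[0,0,0],[0,0,0]],[[0,0,0],[0,0,0]],[[0,0,0],[0,0,0]],[[0,0,0],[0,0,0]],[[0,0,0],[0,0,0]],[[0,0,0],[0,0,0]],[[0,0,0],[0,0,0]],[[0,0,0],[0,0,0]]], claw=-1, force=35)

```text
t: 13.8
tcp_pos: [471.7, -9.4, 30.1]
ee_rot: [[0.934, 0.358, 0.0], [0.358, -0.934, 0.001], [0.0, -0.001, -1.0]]
contact_force: [-1.1, 3.8, 5.1]
width: 43.3
grasp_force: 35.0
```

Gripped. Lift and carry to above the outer groove.

Request:
step_arm(targets=[[[0,0,-0.1],[0,0,0]],[[0,0,-0.3],[0,0,0]],[[0,0,-0.6],[0,0,0]],[[0,0,-0.9],[0,0,0]],[[0,0,-1],[0,0,0]],[[0,0,-1],[0,0,0]]])

```text
t: 14.4
tcp_pos: [472.8, -10.2, 151.0]
ee_rot: [[0.934, 0.358, 0.004], [0.358, -0.934, -0.001], [0.003, 0.002, -1.0]]
contact_force: [-0.5, 0.3, -2.8]
width: 43.6
grasp_force: 36.3
```

Request:
step_arm(targets=[[[0.2,0,0],[0,0,-0.02]],[[0.4,0,0],[0,0,-0.04]],[[0.6,0,0],[0,0,-0.06]],[[0.8,0,0],[0,0,-0.08]],[[1,-0.02,0],[0,0,-0.1]],[[1,-0.02,0],[0,0,-0.12]],[[1,-0.02,0],[0,0,-0.14]],[[1,-0.02,0],[0,0,-0.16]],[[1,-0.02,0],[0,0,-0.1786]],[[1,-0.02,0],[0,0,-0.1786]],[[1,-0.02,0],[0,0,-0.1786]]])

```text
t: 15.5
tcp_pos: [581.9, 35.3, 147.6]
ee_rot: [[0.086, 0.996, -0.003], [0.996, -0.086, 0.0], [0.0, -0.003, -1.0]]
contact_force: [0.5, 0.4, -1.3]
width: 43.7
grasp_force: 36.3
```

Run:
```python
from fit import *
a=np.radians(85.3);Rt=np.array([[np.cos(a),np.sin(a),0],[np.sin(a),-np.cos(a),0],[0,0,-1]])
s=r.state();print(s['t'],s['tcp_pos'],s['ee_rot'][:,0],s['width'],rel([623.8,51.9,70],Rt))
```

```text
15.5 [581.92895243  35.25718627 147.56937075] [8.58560468e-02 9.96307546e-01 1.16880392e-04] 43.70570547608882 (array([0.1681, 0.3379, 0.6453]), array([-0.0005, -0.    , -0.0006]))
```

Request:
step_arm(targets=[[[0.08,0.17,0],[0,0,-0.0006]],[[0.168,0.338,0],[0,0,-0.0006]],[[0.168,0.338,0.2],[0,0,-0.0006]],[[0.168,0.338,0.4],[0,0,-0.0006]],[[0.168,0.338,0.55],[0,0,-0.0006]],[[0.168,0.338,0.64],[0,0,-0.0006]],[[0.168,0.338,0.64],[0,0,-0.0006]],[[0.168,0.338,0.64],[0,0,-0.0006]]])

```text
t: 16.3
tcp_pos: [625.3, 51.9, 73.0]
ee_rot: [[0.08, 0.997, 0.0], [0.997, -0.08, -0.0], [-0.0, 0.0, -1.0]]
contact_force: [0.1, -0.4, -1.1]
width: 43.7
grasp_force: 36.5
```

Run:
```python
from fit import *
s=r.state();print(s['t'],s['tcp_pos'],rel([623.8,51.9,53]))
D=grab('side','side8');S=grab('scene','scene8')
f=lambda d,y,x:cv2.resize(d['image'][y:y+100,x:x+100],(400,400),interpolation=cv2.INTER_CUBIC)
cv2.imwrite('pics/v8.png',cv2.cvtColor(np.hstack([f(D,140,180),f(S,170,215)]),cv2.COLOR_RGB2BGR))
```

```text
16.3 [625.28565345  51.89744043  73.03138946] (array([-0.001 , -0.0124,  0.1669]), array([0., 0., 0.]))
```

View pics/v8.png

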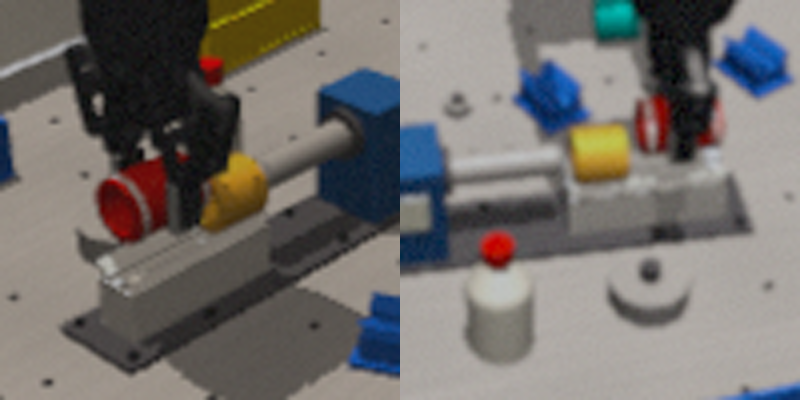

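The spacer lies in the groove and the roller is above it, with a gap behind the spacer. Lowering.

Request:
step_arm(targets=[[[0,-0.008,0.05],[0,0,0]],[[0,-0.008,0.1],[0,0,0]],[[0,-0.008,0.16],[0,0,0]],[[0,-0.008,0.16],[0,0,0]],[[0,-0.008,0.16],[0,0,0]]])

```text
t: 16.9
tcp_pos: [623.8, 52.1, 53.1]
ee_rot: [[0.079, 0.997, -0.001], [0.997, -0.079, 0.0], [-0.0, -0.001, -1.0]]
contact_force: [0.5, -0.3, -2.7]
width: 43.4
grasp_force: 36.5
```

Request:
step_arm(targets=[[[0,0,0.008],[0,0,0]],[[0,0,0.016],[0,0,0]],[[0,0,0.024],[0,0,0]],[[0,0,0.024],[0,0,0]],[[0,0,0.024],[0,0,0]]])

```text
t: 17.4
tcp_pos: [624.1, 52.0, 50.7]
ee_rot: [[0.079, 0.997, 0.0], [0.997, -0.079, 0.0], [0.0, 0.0, -1.0]]
contact_force: [0.6, 0.6, -3.5]
width: 43.5
grasp_force: 36.5
```

Request:
step_arm(targets=[[[0,0,0.008],[0,0,0]],[[0,0,0.016],[0,0,0]],[[0,0,0.016],[0,0,0]],[[0,0,0.016],[0,0,0]]])

```text
t: 17.8
tcp_pos: [624.5, 52.0, 50.2]
ee_rot: [[0.079, 0.997, 0.001], [0.997, -0.079, -0.0], [-0.0, 0.001, -1.0]]
contact_force: [-1.9, -0.2, 6.2]
width: 43.8
grasp_force: 37.1
```

Seated. Release, lift, and go back behind the roller.

Request:
step_arm(targets=[[[0,0,0],[0,0,0]],[[0,0,0],[0,0,0]],[[0,0,0],[0,0,0]],[[0,0,0],[0,0,0]],[[0,0,0],[0,0,0]]], claw=0.7)

```text
t: 18.3
tcp_pos: [624.1, 52.0, 48.6]
ee_rot: [[0.079, 0.997, -0.0], [0.997, -0.079, 0.0], [0.0, -0.0, -1.0]]
contact_force: [-0.5, 0.6, -0.5]
width: 72.6
grasp_force: 0.0
```

Request:
step_arm(targets=[[[0,0,-0.1],[0,0,0]],[[0,0,-0.3],[0,0,0]],[[0,0,-0.6],[0,0,0]],[[0,0,-0.9],[0,0,0]],[[0,0,-1],[0,0,0]],[[0,0,-1],[0,0,0]]])

```text
t: 18.9
tcp_pos: [625.6, 51.9, 171.9]
ee_rot: [[0.079, 0.997, 0.006], [0.997, -0.079, -0.0], [-0.0, 0.006, -1.0]]
contact_force: [0.4, -0.1, -0.1]
width: 72.9
grasp_force: 0.0
```

Run:
```python
from fit import *
np.set_printoptions(suppress=True,precision=3)
s=r.state();print(s['t'],s['tcp_pos'],s['width'])
d=grab('wrist','w9');S=grab('side','side9')
V=[]
for e in (d,S):
    h,ss,v=HSV(e);m=hm(blob(((h<8)|(h>172))&(ss>90)&(v>30),proj(e,[624,51,70])[0],70 if e is d else 25));V.append((e,m));print(m.sum(),cv2.boundingRect(m))
p,f=fitcyl(V[:1],[624,51,70,np.radians([85]),40]);print(p,np.degrees(p[3]),f)
p,f=fitcyl(V,[624,51,70,np.radians([85]),40]);print(p,np.degrees(p[3]),f)
# standby pose: behind roller on axis
ax=np.array([np.cos(np.radians(-94.7)),np.sin(np.radians(-94.7))])
print(rel([*(np.array([616.95,-33])-140*ax),90]))
```

```text
18.9 [625.595  51.925 171.854] 72.86111822269127
2357 (231, 163, 47, 53)
445 (205, 185, 27, 24)
[623.677  51.076  69.537   1.507  39.312] 86.32629694744288 0.03125608325638274
[623.704  51.968  71.098   1.512  40.28 ] 86.63688567530095 0.24273189048516777
(array([0.455, 0.007, 0.65 ]), array([0., 0., 0.]))
```

Both parts lie properly. I'll set the fingers about 28 mm apart so they push on both sides of the ring, and go down behind the roller.

Request:
step_arm(targets=[[[0.2,0.007,0],[0,0,0]],[[0.455,0.007,0],[0,0,0]],[[0.455,0.007,0.2],[0,0,0]],[[0.455,0.007,0.4],[0,0,0]],[[0.455,0,0.6],[0,0,0]],[[0.455,0,0.8],[0,0,0]],[[0.455,0,0.9],[0,0,0]],[[0.455,0,0.9],[0,0,0]],[[0.455,0,0.9],[0,0,0]]], claw=-0.34, force=40)

```text
t: 19.9
tcp_pos: [628.3, 106.4, 60.5]
ee_rot: [[0.079, 0.997, -0.001], [0.997, -0.079, 0.0], [-0.0, -0.001, -1.0]]
contact_force: [-0.2, 0.1, 0.4]
width: 28.3
grasp_force: 0.0
```

Run:
```python
from fit import *
np.set_printoptions(suppress=True,precision=4)
s=r.state();p=s['tcp_pos'];print(s['t'],p,s['width'],s['ee_rot'][:,0])
ax=np.array([np.cos(np.radians(-94.7)),np.sin(np.radians(-94.7))]);q=p[:2]-[616.95,-33];print('fx',q@ax,'fy',q@[-ax[1],ax[0]])
for x in (-128,-100,-50,-4): print(x,rel([*(np.array([616.95,-33])+x*ax),62])[0])
```

```text
19.9 [628.3103 106.3955  60.4993] 28.304128694628 [ 0.079   0.9969 -0.    ]
fx -139.85761831936517 fy -0.0997570376366546
-128 [-0.0988  0.0005 -0.0125]
-100 [-0.3321 -0.0002 -0.0125]
-50 [-0.7488 -0.0014 -0.0125]
-4 [-1.1321 -0.0025 -0.0125]
```

Request:
step_arm(targets=[[[-0.06,0,-0.01],[0,0,0]],[[-0.1,0,-0.01],[0,0,0]],[[-0.13,0,-0.01],[0,0,0]],[[-0.16,0,-0.01],[0,0,0]],[[-0.19,0,-0.01],[0,0,0]],[[-0.22,0,-0.01],[0,0,0]],[[-0.25,0,-0.01],[0,0,0]],[[-0.28,0,-0.01],[0,0,0]],[[-0.31,0,-0.01],[0,0,0]],[[-0.34,0,-0.01],[0,0,0]]])

```text
t: 20.9
tcp_pos: [626.0, 67.0, 63.1]
ee_rot: [[0.079, 0.997, 0.002], [0.997, -0.079, 0.002], [0.002, 0.002, -1.0]]
contact_force: [1.3, 8.3, 5.7]
width: 27.9
grasp_force: 4.0
```

8 N push; the spacer's front has just gone over the tip. Continue.

Request:
step_arm(targets=[[[-0.03,0,0],[0,0,0]],[[-0.06,0,0],[0,0,0]],[[-0.09,0,0],[0,0,0]],[[-0.12,0,0],[0,0,0]],[[-0.15,0,0],[0,0,0]],[[-0.18,0,0],[0,0,0]],[[-0.21,0,0],[0,0,0]],[[-0.24,0,0],[0,0,0]]])

```text
t: 21.7
tcp_pos: [623.6, 38.0, 63.0]
ee_rot: [[0.079, 0.997, 0.002], [0.997, -0.079, 0.001], [0.002, 0.002, -1.0]]
contact_force: [0.9, 7.1, 4.8]
width: 28.0
grasp_force: 3.7
```

Request:
step_arm(targets=[[[-0.03,0,0],[0,0,0]],[[-0.06,0,0],[0,0,0]],[[-0.09,0,0],[0,0,0]],[[-0.12,0,0],[0,0,0]],[[-0.15,0,0],[0,0,0]]])

```text
t: 22.2
tcp_pos: [622.1, 20.1, 63.0]
ee_rot: [[0.079, 0.997, 0.002], [0.997, -0.079, 0.002], [0.002, 0.002, -1.0]]
contact_force: [1.5, 6.9, 4.9]
width: 28.4
grasp_force: 3.7
```

Request:
step_arm(targets=[[[-0.03,0,0],[0,0,0]],[[-0.06,0,0],[0,0,0]],[[-0.09,0,0],[0,0,0]],[[-0.12,0,0],[0,0,0]],[[-0.15,0,0],[0,0,0]],[[-0.18,0,0],[0,0,0]]])

```text
t: 22.8
tcp_pos: [620.4, -1.4, 63.0]
ee_rot: [[0.079, 0.997, 0.002], [0.997, -0.079, 0.002], [0.002, 0.002, -1.0]]
contact_force: [1.4, 7.8, 4.8]
width: 28.1
grasp_force: 3.6
```

Request:
step_arm(targets=[[[-0.01,0,0],[0,0,0]],[[-0.02,0,0],[0,0,0]],[[-0.03,0,0],[0,0,0]]])

```text
t: 23.1
tcp_pos: [620.1, -5.0, 62.9]
ee_rot: [[0.079, 0.997, 0.002], [0.997, -0.079, 0.002], [0.002, 0.002, -1.0]]
contact_force: [0.8, 8.2, 4.4]
width: 27.8
grasp_force: 3.6
```

Request:
step_arm(targets=[[[-0.008,0,0],[0,0,0]],[[-0.016,0,0],[0,0,0]],[[-0.024,0,0],[0,0,0]]])

```text
t: 23.4
tcp_pos: [620.0, -7.0, 62.9]
ee_rot: [[0.079, 0.997, 0.002], [0.997, -0.079, 0.003], [0.003, 0.002, -1.0]]
contact_force: [1.0, 13.6, 5.7]
width: 28.2
grasp_force: 6.3
```

Force is rising just where home is expected (TCP fixture x about −26). Pressing a little more to confirm.

Request:
step_arm(targets=[[[-0.01,0,0],[0,0,0]],[[-0.02,0,0],[0,0,0]],[[-0.02,0,0],[0,0,0]],[[-0.02,0,0],[0,0,0]]])

```text
t: 23.8
tcp_pos: [620.0, -7.1, 63.0]
ee_rot: [[0.079, 0.997, 0.003], [0.997, -0.079, 0.006], [0.006, 0.002, -1.0]]
contact_force: [2.5, 17.4, 6.1]
width: 28.2
grasp_force: 8.8
```

Request:
step_arm(targets=[[[-0.01,0,0],[0,0,0]],[[-0.025,0,0],[0,0,0]],[[-0.025,0,0],[0,0,0]],[[-0.025,0,0],[0,0,0]]])

```text
t: 24.2
tcp_pos: [619.9, -7.1, 63.0]
ee_rot: [[0.079, 0.997, 0.003], [0.997, -0.079, 0.01], [0.01, 0.002, -1.0]]
contact_force: [4.6, 26.3, 5.4]
width: 28.3
grasp_force: 13.6
```

Request:
step_arm(targets=[[[0.08,0,0],[0,0,0]],[[0.2,0,0],[0,0,0]],[[0.5,0,0],[0,0,0]],[[0.5,0,-0.3],[0,0,0]],[[0.5,0,-0.6],[0,0,0]],[[0.5,0,-0.9],[0,0,0]],[[0.5,0,-1],[0,0,0]],[[0.5,0,-1],[0,0,0]]])

```text
t: 25.0
tcp_pos: [624.6, 45.2, 183.9]
ee_rot: [[0.079, 0.997, 0.004], [0.997, -0.079, -0.001], [-0.001, 0.004, -1.0]]
contact_force: [0.5, -0.2, -0.4]
width: 28.2
grasp_force: 0.0
```

Run:
```python
from fit import *
np.set_printoptions(suppress=True,precision=2)
s=r.state();print(s['t'],s['tcp_pos'],s['contact_force'])
D=grab('side','side10');S=grab('scene','scene10')
p=[616.95,-33,np.radians(-94.7)]
for n,x in (('spacer',65),('roller',15)):
    for e,k in ((D,'D'),(S,'S')):
        h,ss,v=HSV(e);c=fx(p,[(x,0,70)])[0];b=((h>8)&(h<38)&(ss>70)&(v>20)) if n=='spacer' else (((h<8)|(h>172))&(ss>90)&(v>30))
        m=blob(b,proj(e,c)[0],22);ys,xs=np.nonzero(m);g=hullmask(proj(e,cyl(*c,p[2],40)));gy,gx=np.mgrid[:384,:512]
        print(n,k,m.sum(),xs.mean(),ys.mean(),'pred',(g*gx).sum()/g.sum(),(g*gy).sum()/g.sum(),g.sum())
f=lambda d,y,x:cv2.resize(d['image'][y:y+80,x:x+80],(400,400),interpolation=cv2.INTER_CUBIC)
cv2.imwrite('pics/v10.png',cv2.cvtColor(np.hstack([f(D,145,205),f(S,175,200)]),cv2.COLOR_RGB2BGR))
```

```text
25.0 [624.61  45.17 183.94] [ 0.46 -0.22 -0.41]
spacer D 182 263.032967032967 174.62087912087912 pred 259.78322652912374 176.11332968636032 301.08235294117645
spacer S 221 234.1447963800905 212.23076923076923 pred 233.5175488279466 210.55458315824092 214.6392156862745
roller D 331 246.4773413897281 182.2296072507553 pred 247.26199099451838 182.274092110415 320.5019607843137
roller S 211 250.86729857819904 209.54502369668248 pred 250.03151430264506 208.7222970425039 218.38823529411764
```

View pics/v10.png

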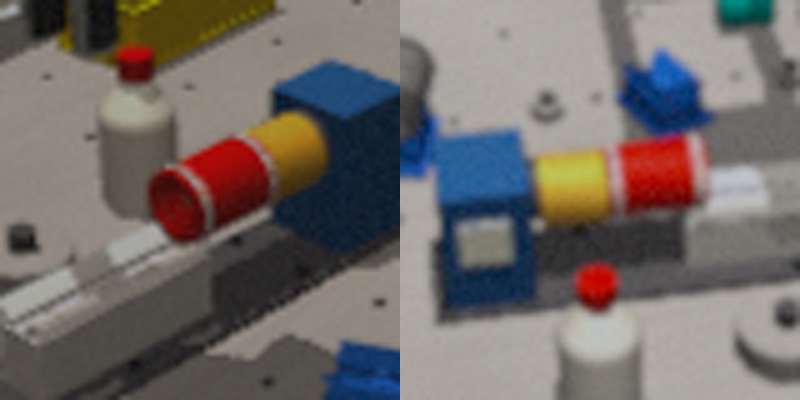

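The picture shows both parts home on the spigot: spacer against the shoulder, roller tight behind it, arm clear. Handing in.

```bash
python3 -c "
from rig import r,job
print(job.finish_job())"
```

```text
the job is handed in; nothing more can be done
None
```

The brass spacer and red roller are pushed home on the spigot, and the job was handed in at about 25 s; the hand-in call returned no verdict, but the last force readings and camera views agree that both parts are home and the arm is clear.

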